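# Close and lock the pressure cooker's lid

### The arm

A 7-joint arm with a two-finger parallel gripper is mounted at the origin on the work surface. World frame = base frame: x ahead of the robot, y to its left, z up, the work surface at z = 0. Lengths are in mm, angles in rad, forces in N, time in s.
With the tool pointing down it reaches from about 350 to 775 mm from the base axis. Payload 3.1 kg.
Tool frame: the origin (TCP) lies midway between the tips of the shut fingers; the grasp point (between the pads) lies 19 mm behind it; z points along the fingers, y is the line along which they close (so a half turn about z gives the same grasp; the last joint's range is limited). The gripper opens to 85 mm and grips with 20 to 120 N. Pads are 22 mm wide; open, the fingers measure 114 mm over their backs; the gripper's body (76 mm by 85 mm) begins 54 mm behind the grasp point. The pads swing forward as they close: fully open they stand 13 mm farther back than shut.
Start: joints at [1.235, 0.311, 0.014, 1.512, -0.004, 1.319, -0.027], TCP at [159.308, -526.44, 208.504] pointing down, gripper open.
Joint ranges: [-2.7, 2.7], [-0.3, 1.91], [-1.27, 1.3], [0.12, 2.57], [-1.44, 4.58], [0.2, 2.03], [-3.05, 3.05]. Speed limits (rad/s): [2.79, 2.79, 3.14, 3.14, 3.14, 3.14, 3.14].

### API

Orientations are given as a unit quaternion [x, y, z, w].
In Python, from workcell import r gives the robot as it stands.
- The arm moves only by the tool play_rows, never from a script. Its argument "moves" is a list of rows, each a list of 5 numbers: the shift along the world's x, y, z in mm, then the turn about the world's z in degrees, then the closure in counts, from 0 (fully open) to 255 (shut). A call has 1 to 5 rows; each row shifts and turns the commanded pose from where the row before left it; what a row does not reach is not made up. A row lasts 1/12 s, in which the tool goes at most 41.7 mm and 7.16 degrees, less where a joint would pass 70% of its speed; a pose out of reach is approached as far as the arm can. A call is refused whole if a number of a shift passes 41.7 or a number of a turn 7.16, either way. A call with a gripper value outside its range is refused whole. The fingers move at their own pace and stop on an object; "force" is the grip in N (left out, the last holds). Time passes only in rows, so rows that do not move let the fingers close. It gives the time, the measured TCP pose, the force, the opening and the grip force at its end, in the units of the state.
- r.state(): the state, without advancing time (a new reading comes with each control period).
- r.get_image(name): name is "scene" or "top"; returns (picture, depth): 420x560x3 uint8, red, green, blue; 420x560 float32, mm along the optical axis (not along the pixel's ray), 0 where there is no reading.
- r.camera_params(name): a dict with "fx", "fy", "cx", "cy" (pixels), "R" (3x3) and "t" (3): a world point X has camera coordinates R X + t. Camera axes: x right, y down, z forward; pixel columns grow to the right and rows downward; lengths in mm; the calibration is good to about 2 mm. A picture is of the moment at which its call begins. camera_params takes no time and is no camera call.
- r.sign_off(): hands the job in; it is judged then, once.
Trained networks look in the newest picture that a camera, given by its name, has taken for a name from the list of things; names that differ only in an ending like _2 or _b are one class to them, and where a whole thing is asked for, a point or a joint stands for the part that bears it (a point fixed in the world has none). Each returns a list of dicts, best first, with "p" (0 to 1); they miss things now and then, are a little off and sometimes report something else, mostly with a low value. They report only what shows in the picture. A call takes as long as a camera call.
- r.find_in(camera, name): "bbox" ([left, top, right, bottom] in pixels, round what is visible of it).
- r.landmark_of(camera, name): "position" ([column, row] in pixels: a listed point, or the origin of a listed thing).
The state is a dict: "time": time; "joints": joint angles; "joint_vel": joint speeds; "joint_torque": joint torques, N m; "tool_pos": TCP position; "tcp_rot": TCP orientation; "force": force on the tool from outside, world axes, zero at the start; "wrist_torque": the same for the moment, N m; "grip_width": opening from 0.0 (shut) to 1.0 (fully open); "gripper_force": force on a finger pad.
Only numpy, scipy, OpenCV 4.12 (cv2) and the standard library are available. Lean on these libraries where they do the work, as an engineer would, in place of code of your own. Each camera call takes 0.05 s, during which the arm holds its last target. There are 200 camera calls.

### The job

Put the lid on the electric pressure cooker and lock it: set it into the ring with its white mark at the green mark, so that its lugs go down through the gaps, press it down against the spring and, keeping it pressed, turn it clockwise under the ring's lugs until it stops with its white mark at the red one. Do not force it; then let go and leave the lid locked, without pushing aside or tipping the flask, glass, bowl or soap bottle.

Things in the scene. Friction and masses are not known exactly. Their poses are not given: they have to be found in the camera images.
- cooker: Heavy round electric pressure cooker, steel with black rim, firm on the worktop. 260 mm diameter, 175 mm tall. Black grips at its +y and -y, 115 to 140 mm up, reach 153 mm from the axis. Origin: centre of the underside, z up; control panel on its -x side. Lid locked: lid yaw = cooker yaw. Lid open: lid yaw = cooker yaw + 0.785 rad (45 degrees counter-clockwise from above).
- ring (a point): On the cooker's axis, 170 mm above its origin: level of the underside of the overhang. The opening has 106 mm radius and four inward lugs at 45, 135, 225, 315 degrees about the cooker's z, each 40 degrees wide, 5 mm thick (170 to 175 mm high), reaching in to 94 mm radius; gaps of 50 degrees between. A stop under the clockwise end of each lug ends the lid's turn at the locked yaw.
- lid: Loose lid, 0.5 to 0.85 kg, starts right way up on the worktop. Origin: centre of its underside (grey gasket), z up. Steel flange of 90 mm radius, above it a black domed cover of 114 mm radius, 20 to 50 mm above the origin. Bar handle on top. A small valve knob (13 mm radius, top 70 mm above the origin) at its x 40, y 62 mm.
- lid_lugs (a point): On the lid's axis, 9 mm above its origin: level of the tops of its four lugs, which lie at 45, 135, 225, 315 degrees about the lid's z, each 34 degrees wide, 5 mm thick, out to 103 mm radius. Lid open: they pass the gaps to within 8 degrees and 3 mm. Resting unpressed it is 4 to 5 mm above point ring, blocked from turning; to turn, press it below point ring (4 mm at most).
- lid_handle (a point): Grip point: middle of the straight black bar handle, 70 mm above the lid's origin, on its axis. The bar runs along the lid's y, 130 mm long, 24 mm wide (grip across it, along the lid's x); its top is 88 mm and the cover beneath it 50 mm above the lid's origin.
- inner_pot (a joint): How far the sprung steel inner pot, whose rim carries the lid's gasket, is pushed down (m): 0 free, 0.009 at its bottom stop. It pushes up with about 5 N at 0 and 2 N more per mm (more if moved fast). The lugs clear the overhang at 0.005: about 15 N in all, the lid's own weight included; bottom stop about 23 N. Once locked, the spring holds the lid up against the overhang.
- lid_mark (a point): White mark on the lid's cover, on the lid's own -x side, 105 mm from its axis, 37 mm above its origin.
- open_mark (a point): Green mark on the cooker's rim, at 225 degrees about its z, 120 mm from the axis, 178 mm high: the lid's white mark stands here when its lugs are over the gaps.
- lock_mark (a point): Red mark on the cooker's rim, on its -x side (180 degrees), 120 mm from the axis, 178 mm high: the lid's white mark stands here, to within a degree or two, when the lid is turned home to its stop.
- flask: Steel drinking flask with a black cap, 70 mm diameter, 233 mm tall, origin under its centre; leave alone.
- tumbler: Drinking glass, 72 mm diameter, 105 mm tall, origin under its centre; leave alone.
- bowl: Turquoise bowl, 180 mm diameter, 75 mm tall, origin under its centre; leave alone.
- soap: Blue soap bottle, 68 mm diameter, 190 mm tall, origin under its centre; leave alone.

How it is judged (in metres and radians):
At the end, for the whole second after the job is handed in: The lid is let go and at rest in the ring, level and centred to 8 mm, its lugs under the overhang (origin 156 to 163.5 mm above the cooker's, inner pot pushed down more than 3 mm by it), and its white mark within 14 mm (about 7 degrees) of the line from the cooker's axis through the red mark (z of lid in the frame of cooker between 0.156 and 0.1635 m and horizontal distance between lid and cooker below 0.008 m and angle between lid's own z axis and vertical below 0.03 rad and x of lid_mark in the frame of cooker below -0.09 m and y of lid_mark in the frame of cooker between -0.014 and 0.014 m and value of joint inner_pot above 0.003 m and linear speed of lid below 0.01 m/s); the robot touches nothing.
It fails at once if the lid is forced: more than 90 N between lid and cooker (contact force between lid and cooker above 90 N).
It fails at once if a bystander is pushed aside (more than 30 mm) or tipped (distance of any of flask, tumbler, bowl, soap from where it was at the start of the episode above 0.03 m or angle between any of flask, tumbler, bowl, soap's own z axis and vertical above 0.5 rad).
It also fails if it takes over 54 s, if anything falls off the work surface, if the arm or the gripper's body presses on something with over 40 N, if the wrist force passes 120 N, or if a joint passes its speed limit or range.

## Working session

There is one attempt and no reset: what is moved stays moved. The work goes in short steps, Python scripts to look and compute and a tool call to move; the robot and the scene stay as the last step left them, time stands still between calls to the robot, and variables do not carry over. Pictures are saved under pics/ and viewed, at most 10 in all, crops included, and the job is handed in when it is done.

Besides the shell and the picture viewer there is one more tool, called after ">>>" as name(argument=value, ...) on one line, values as JSON. play_rows: Moves the arm, as the interface text tells. Its arguments: {"type":"object","properties":{"moves":{"type":"array"},"force":{"type":"number"}},"required":["moves"]}

```bash
mkdir -p pics
cat > h.py <<'E'
from workcell import r
import numpy as np, cv2
def cam(n):
    p=r.camera_params(n); return p,np.array(p["R"]),np.array(p["t"])
def ray(n,px,z):
    p,R,t=cam(n); d=R.T@np.array([(px[0]-p["cx"])/p["fx"],(px[1]-p["cy"])/p["fy"],1]); c=-R.T@t
    return c+d*(z-c[2])/d[2]
def dep(n,D,px):
    p,R,t=cam(n); u,v=int(round(px[0])),int(round(px[1])); w=D[v-1:v+2,u-1:u+2]; w=w[w>0]; d=np.median(w) if w.size else 0
    return R.T@(d*np.array([(px[0]-p["cx"])/p["fx"],(px[1]-p["cy"])/p["fy"],1])-t)
E
python3 - <<'E'
from h import *
np.set_printoptions(precision=1,suppress=True)
ims=[]
for n in("top","scene"):
    I,D=r.get_image(n); cv2.imwrite(f"pics/{n}0.png",I[:,:,::-1])
    p,R,t=cam(n); print(n,-R.T@t)
    for k in("cooker","ring","lid","lid_handle","lid_mark","open_mark","lock_mark","flask","tumbler","bowl","soap"):
        l=r.landmark_of(n,k)[:1]
        for q in l: print(k,round(q["p"],2),np.array(q["position"]),dep(n,D,q["position"]))
print(r.state())
E
```

```text
top [ 300.8   32.8 1673.7]
cooker 0.7 [126.5 228.2] [560.6 506.4   4.8]
ring 0.58 [216.  223.4] [561.9 216.7 108.8]
lid 0.56 [370.9 230.5] [ 550.  -238.5   87.1]
lid_handle 0.82 [370.7 228.2] [ 556.5 -237.6   89.3]
lid_mark 0.85 [384.6 261.3] [ 464.5 -286.2   37.9]
open_mark 0.84 [254.2 246.3] [487.7 100.8 176.2]
lock_mark 0.95 [225.8 265.3] [434.2 177.9 175.3]
flask 0.73 [292.2 169.3] [724.6  -4.  120.6]
tumbler 0.56 [292.2 280. ] [407.1  -9.4   6.3]
bowl 0.84 [127.4 226.7] [565.6 504.4   3.1]
soap 0.93 [445.6 216.7] [ 595.7 -463.3   78.9]
scene [1318.9  366.4 1049. ]
cooker 0.75 [345.7 250.7] [673.5 230.6 176.3]
ring 0.77 [352.7 213.1] [490.8 195.2 109. ]
lid 0.71 [212.3 206.9] [ 589.9 -214.5   52. ]
lid_handle 0.75 [208.9 194.2] [ 572.  -232.3   83.5]
lid_mark 0.66 [214.6 178.5] [ 467.2 -280.5   37.8]
open_mark 0.75 [322. 184.] [312.4  40.    0.1]
lock_mark 0.68 [357.  185.2] [444.6 185.2 174.2]
flask 0.77 [246.3 283.9] [787.2   5.6  45.7]
tumbler 0.6 [299.3 199.7] [432.8   7.9  26.7]
bowl 0.83 [443.7 294.6] [579.2 492.1   5.9]
soap 0.72 [138.  197.7] [ 629.6 -472.7   20.8]
{'time': 1.2, 'joints': array([ 1.2,  0.3,  0. ,  1.5, -0. ,  1.3, -0. ]), 'joint_vel': array([ 0.,  0., -0., -0.,  0., -0., -0.]), 'joint_torque': array([ -0. , -38. ,   0.1, -23.1,   0. ,   0. ,  -0. ]), 'tool_pos': array([ 159.3, -526.4,  208.5]), 'tcp_rot': array([ 1. ,  0.1, -0. ,  0. ]), 'force': array([ 0.3, -0.9, -0.8]), 'wrist_torque': array([ 0., -0.,  0.]), 'gripper_force': 0.0, 'grip_width': 1.004842510721066}
```

View pics/top0.png

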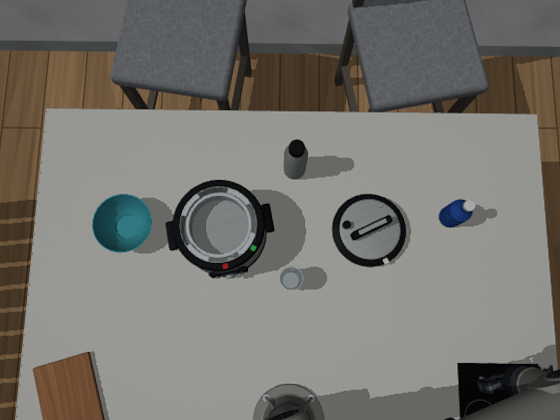

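View pics/scene0.png

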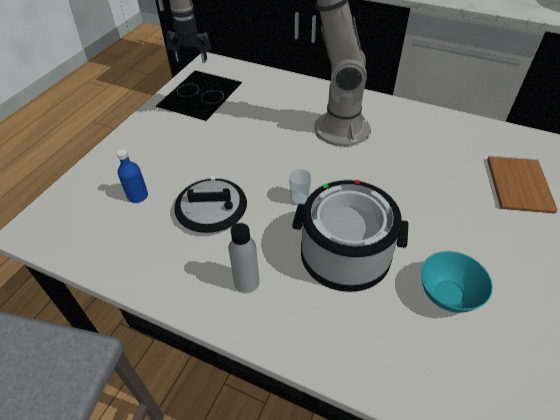

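Run:
```python
from h import *
np.set_printoptions(precision=4,suppress=True)
s=r.state();print(s["tcp_rot"])
I=cv2.imread("pics/top0.png")
_,D=r.get_image("top")
p,R,t=cam("top")
v,u=np.mgrid[:420,:560]
P=np.stack([(u-p["cx"])/p["fx"]*D,(v-p["cy"])/p["fy"]*D,D],-1).astype(float)-t
P=P@R; ok=D>0
np.set_printoptions(precision=1,suppress=True)
def circ(q):
    A=np.c_[2*q[:,:2],np.ones(len(q))]; s=np.linalg.lstsq(A,(q[:,:2]**2).sum(1),rcond=None)[0]; return s[:2],np.sqrt(s[2]+s[:2]@s[:2])
for nm,c,lo,hi,rmax in(("cooker",(555,205),160,190,175),("lid",(558,-240),25,60,130)):
    d=np.hypot(P[...,0]-c[0],P[...,1]-c[1]); m=ok&(d<rmax)&(P[...,2]>lo)&(P[...,2]<hi)
    q=P[m]; hull=cv2.convexHull(q[:,:2].astype(np.float32))
    print(nm,len(q),cv2.minEnclosingCircle(q[:,:2].astype(np.float32)),np.median(q[:,2]))
    if nm=="lid":
        m=ok&(d<90)&(P[...,2]>75)&(P[...,2]<95); q=P[m]; print("bar",len(q),cv2.minAreaRect(q[:,:2].astype(np.float32)),q.mean(0))
        m=ok&(d<110)&(P[...,2]>60)&(P[...,2]<75); q=P[m]; print("knob",len(q),q.mean(0))
for n,pxs,z in(("top",[(254.2,246.3),(225.8,265.3)],178),("top",[(384.6,261.3)],37),("top",[(370.7,228.2)],70),("top",[(216,223.4)],170),("scene",[(352.7,213.1)],170),("scene",[(357,185.2)],178),("scene",[(214.6,178.5)],37),("scene",[(208.9,194.2)],70)):
    for px in pxs: print(n,px,ray(n,px,z))
```

```text
[ 0.9892  0.1464 -0.      0.    ]
cooker 3347 ((548.4769287109375, 204.08721923828125), 130.82864379882812) 173.87689709860055
lid 3787 ((560.8114624023438, -240.80601501464844), 114.11644744873047) 43.45929793110514
bar 353 ((560.3214111328125, -233.81546020507812), (55.4024543762207, 136.95367431640625), 10.020071029663086) [ 561.2 -239.8   86.4]
knob 77 [ 561.7 -180.5   68.2]
top (254.2, 246.3) [487.5 100.7 178. ]
top (225.8, 265.3) [434.  177.7 178. ]
top (384.6, 261.3) [ 464.6 -286.4   37. ]
top (370.7, 228.2) [ 559.7 -240.9   70. ]
top (216, 223.4) [551.6 209.5 170. ]
scene (352.7, 213.1) [544.5 206.3 170. ]
scene (357, 185.2) [448.3 186.  178. ]
scene (214.6, 178.5) [ 466.5 -281.    37. ]
scene (208.9, 194.2) [ 561.6 -240.7   70. ]
```

The top view shows the cooker at (220,227), green mark at (254,246), red mark at (226,265), lid at (369,230) and its bar from (352,235) to (391,219). The flask is at (295,160), the glass at (291,279) and the soap at (458,213). These agree with the networks. I'll refine the estimates before the arm covers the view.

Run:
```python
from h import *
from scipy.optimize import least_squares
np.set_printoptions(precision=2,suppress=True)
def fit(n,c,z,R0,I):
    # radial dark->light edge along rays at height z, subpixel
    p,R,t=cam(n); G=cv2.cvtColor(I,cv2.COLOR_RGB2GRAY).astype(np.float32)
    for it in range(3):
        pts=[]
        for a in np.linspace(0,2*np.pi,180,endpoint=False):
            rr=np.arange(R0-14,R0+14,.5); X=np.c_[c[0]+rr*np.cos(a),c[1]+rr*np.sin(a),0*rr+z]
            q=X@R.T+t; uv=(q[:,:2]/q[:,2:])*[p["fx"],p["fy"]]+[p["cx"],p["cy"]]
            g=cv2.remap(G,uv[:,:1].astype(np.float32),uv[:,1:].astype(np.float32),1).ravel()
            d=np.abs(g[6:]-g[:-6]); k=d.argmax()
            if d[k]>40: pts.append(X[k+3,:2])
        pts=np.array(pts)
        s=least_squares(lambda v:np.hypot(*(pts-v[:2]).T)-v[2],[*c,R0],loss="soft_l1",f_scale=2).x; c=s[:2]
    return s,len(pts)
for n in("top","scene"):
    I,_=r.get_image(n)
    print(n,"cooker",fit(n,np.array([549,204.]),175,130,I),"inner106",fit(n,np.array([549,204.]),175,106,I))
    for z in(30,40): print("lid",z,fit(n,np.array([561,-241.]),z,114,I))
I,D=r.get_image("top");p,R,t=cam("top")
v,u=np.mgrid[:420,:560]
P=(np.stack([(u-p["cx"])/p["fx"]*D,(v-p["cy"])/p["fy"]*D,D],-1).astype(float)-t)@R
d=np.hypot(P[...,0]-561,P[...,1]+241); q=P[(d<72)&(P[...,2]>80)]
q=q[:,:2];m=q.mean(0);w,V=np.linalg.eigh(np.cov((q-m).T));print("bar",m,len(q),np.sqrt(w*12),np.degrees(np.arctan2(V[1,1],V[0,1]))-90)
for n,zc in(("top",0),("scene",0)):
    r.get_image(n)
    for k,z in(("open_mark",178),("lock_mark",178),("lid_mark",37)):
        for _ in range(3):
            l=r.landmark_of(n,k)[:1]
            if l: print(n,k,ray(n,l[0]["position"],z))
```

```text
top cooker (array([546.55, 201.52, 130.55]), 119) inner106 (array([550.23, 203.97, 108.48]), 168)
lid 30 (array([ 562.19, -241.15,  112.76]), 176)
lid 40 (array([ 560.6 , -239.48,  112.07]), 175)
scene cooker (array([558.43, 206.12, 131.59]), 139) inner106 (array([549.12, 204.06, 108.09]), 170)
lid 30 (array([ 565.01, -239.76,  113.94]), 158)
lid 40 (array([ 572.62, -233.91,  112.95]), 159)
bar [ 561.18 -239.96] 332 [ 24.37 129.43] 25.995406357650765
top open_mark [481.86 103.66 178.  ]
top open_mark [481.86 103.66 178.  ]
top open_mark [481.86 103.66 178.  ]
top lock_mark [431.49 178.96 178.  ]
top lock_mark [431.49 178.96 178.  ]
top lock_mark [431.49 178.96 178.  ]
top lid_mark [ 463.67 -283.06   37.  ]
top lid_mark [ 463.67 -283.06   37.  ]
top lid_mark [ 463.67 -283.06   37.  ]
scene open_mark [481.71  89.77 178.  ]
scene open_mark [481.71  89.77 178.  ]
scene open_mark [481.71  89.77 178.  ]
scene lock_mark [434.13 184.87 178.  ]
scene lock_mark [434.13 184.87 178.  ]
scene lock_mark [434.13 184.87 178.  ]
scene lid_mark [ 454.33 -283.93   37.  ]
scene lid_mark [ 454.33 -283.93   37.  ]
scene lid_mark [ 454.33 -283.93   37.  ]
```

>>> play_rows(moves=[[26.8, 19, 0, 6.5, 0], [26.8, 19, 0, 6.5, 0], [26.8, 19, 0, 6.5, 0], [26.8, 19, 0, 6.5, 0], [26.8, 19, 0, 6.5, 0]], force=80)

```text
time: 2.82
tool_pos: [294.4, -430.5, 208.7]
tcp_rot: [0.908, 0.42, 0.0, 0.0]
force: [-0.3, -0.8, -0.0]
grip_width: 1.0
gripper_force: 0.0
```

>>> play_rows(moves=[[26.8, 19, 0, 6.5, 0], [26.8, 19, 0, 6.5, 0], [26.8, 19, 0, 6.5, 0], [26.8, 19, 0, 6.5, 0], [26.8, 19, 0, 6.5, 0]])

```text
time: 3.23
tool_pos: [428.4, -335.5, 208.7]
tcp_rot: [0.754, 0.657, -0.0, 0.0]
force: [0.4, -0.2, -0.3]
grip_width: 0.999
gripper_force: 0.0
```

>>> play_rows(moves=[[26.5, 19.1, 0, 6.7, 0], [26.5, 19.1, 0, 6.7, 0], [26.5, 19.1, 0, 6.7, 0], [26.5, 19.1, 0, 6.7, 0], [26.5, 19.1, 0, 6.7, 0]])

```text
time: 3.65
tool_pos: [560.9, -240.2, 208.6]
tcp_rot: [0.533, 0.846, -0.0, 0.0]
force: [-0.3, -0.1, 0.8]
grip_width: 0.998
gripper_force: 0.0
```

>>> play_rows(moves=[[0, 0, -36, 0, 0], [0, 0, -36, 0, 0], [0, 0, -36, 0, 0], [0, 0, -26, 0, 0], [0, 0, -16, 0, 0]])

```text
time: 4.07
tool_pos: [557.1, -240.4, 54.4]
tcp_rot: [0.535, 0.845, -0.001, -0.003]
force: [0.1, 0.7, -0.1]
grip_width: 0.998
gripper_force: 0.0
```

>>> play_rows(moves=[[0, 0, 0, 0, 120], [0, 0, 0, 0, 255], [0, 0, 0, 0, 255], [0, 0, 0, 0, 255], [0, 0, 0, 0, 255]])

```text
time: 4.48
tool_pos: [561.4, -241.3, 60.5]
tcp_rot: [0.535, 0.845, 0.001, 0.002]
force: [2.5, 2.3, 4.6]
grip_width: 0.3
gripper_force: 6.4
```

>>> play_rows(moves=[[0, 0, 0, 0, 255], [0, 0, 0, 0, 255], [0, 0, 0, 0, 255]], force=80)

```text
time: 4.73
tool_pos: [561.9, -241.2, 61.1]
tcp_rot: [0.535, 0.845, 0.001, 0.002]
force: [-0.1, 1.8, 6.3]
grip_width: 0.241
gripper_force: 78.3
```

>>> play_rows(moves=[[0, 0, 15, 0, 255], [0, 0, 30, 0, 255], [0, 0, 40, 0, 255], [0, 0, 40, 0, 255], [0, 0, 40, 0, 255]])

```text
time: 5.15
tool_pos: [557.9, -240.6, 223.2]
tcp_rot: [0.535, 0.845, -0.001, -0.002]
force: [1.1, -0.9, -6.0]
grip_width: 0.241
gripper_force: 79.3
```

Run:
```python
from h import *
np.set_printoptions(precision=2,suppress=True)
C=np.array([549.7,204])
for n in("top","scene"):
    I=cv2.imread(f"pics/{n}0.png").astype(int); b,g,rd=I[...,0],I[...,1],I[...,2]
    for nm,m,off in(("red",(rd-np.maximum(b,g)),180),("green",(g-np.maximum(b,rd)),225)):
        w=np.where(m>50,m,0).astype(float); w[:150]=0; w[300:]=0; w[:,:200]=0; w[:,400:]=0
        v,u=np.nonzero(w); k=w[v,u]; px=((u*k).sum()/k.sum(),(v*k).sum()/k.sum())
        X=ray(n,px,178)[:2]; d=X-C; print(n,nm,len(k),u.std(),v.std(),px,X,np.hypot(*d),np.degrees(np.arctan2(d[1],d[0]))%360-off)
    # white lid mark
r.get_image("top")
for nm in ("flask","tumbler"):
  for n in("top","scene"):
    if n=="scene": r.get_image(n)
    l=r.landmark_of(n,nm)[:1]; b=r.find_in(n,nm)[:1]
    if l: print(n,nm,ray(n,l[0]["position"],0),b and b[0]["bbox"])
```

```text
top red 34 1.723288479445912 1.5925866318448099 (np.float64(224.94404724898973), np.float64(265.68604289710913)) [432.88 179.99] 119.2579859369468 11.616375587158615
top green 25 1.3646977687385584 1.471869559437928 (np.float64(252.77890580936267), np.float64(247.56232374506487)) [483.89 104.59] 119.21750237723916 11.497269782220656
scene red 20 1.4142135623730951 1.118033988749895 (np.float64(356.97126178715763), np.float64(181.49393803322855)) [434.35 181.35] 117.55375344054382 11.109899444711033
scene green 19 1.497920996921864 0.9902572485382515 (np.float64(325.32168284789645), np.float64(185.41877022653722)) [484.62 105.85] 117.77031474454682 11.453051635749205
top flask [771.27  -2.34   0.  ] [279.2, 140.9, 308.6, 179.6]
scene flask [762.03 -17.31   0.  ] [228.2, 222.8, 261.8, 293.2]
top tumbler [400.33   4.42   0.  ] [278.5, 266.0, 303.3, 290.7]
```

>>> play_rows(moves=[[0, 5, 20, 0, 255], [0, 20, 20, 0, 255], [0, 32, 10, 3, 255], [0, 32, 0, 4, 255], [0, 32, 0, 4, 255]])

```text
time: 6.12
tool_pos: [560.2, -118.6, 274.3]
tcp_rot: [0.45, 0.893, 0.001, 0.001]
force: [0.7, 0.6, -6.0]
grip_width: 0.236
gripper_force: 79.3
```

>>> play_rows(moves=[[-1, 36, 0, 2, 255], [-1, 36, 0, 2, 255], [-1, 36, 0, 2, 255], [-1, 36, 0, 2, 255], [-1, 36, 0, 2, 255]])

```text
time: 6.53
tool_pos: [554.2, 61.5, 273.2]
tcp_rot: [0.371, 0.929, -0.0, -0.0]
force: [1.5, 0.2, -6.0]
grip_width: 0.244
gripper_force: 79.3
```

>>> play_rows(moves=[[-1, 36, 0, 2, 255], [-1, 36, 0, 2, 255], [-1, 36, 0, 2, 255], [-1, 24, 0, 2, 255], [-1, 10, 0, 2, 255]])

```text
time: 6.95
tool_pos: [547.4, 209.1, 273.3]
tcp_rot: [0.284, 0.959, 0.002, -0.002]
force: [-1.0, 1.2, -5.3]
grip_width: 0.242
gripper_force: 79.4
```

>>> play_rows(moves=[[0, 0, -10, 0, 255], [0, 0, -8, 0, 255], [0, 0, 0, 0, 255], [0, 0, 0, 0, 255]])

```text
time: 7.28
tool_pos: [550.1, 198.1, 253.7]
tcp_rot: [0.292, 0.956, -0.002, -0.001]
force: [0.4, -0.5, -5.8]
grip_width: 0.241
gripper_force: 79.4
```

Run:
```python
from h import *
np.set_printoptions(precision=2,suppress=True)
s=r.state(); print(s["tool_pos"],s["tcp_rot"],s["force"])
for n in("top","scene"):
    I,D=r.get_image(n); cv2.imwrite(f"pics/{n}1.png",cv2.resize(I[100:320,130:430,::-1],None,fx=2,fy=2))
    l=r.landmark_of(n,"lid_mark")[:1]
    if l: print(n,l[0],dep(n,D,l[0]["position"]))
```

```text
[550.14 198.11 253.72] [ 0.29  0.96 -0.   -0.  ] [ 0.43 -0.52 -5.83]
top {'position': [249.5, 242.0], 'p': 0.61} [432.09  86.53 684.18]
scene {'position': [327.4, 169.5], 'p': 0.83} [241.64  32.58   3.23]
```

View pics/scene1.png

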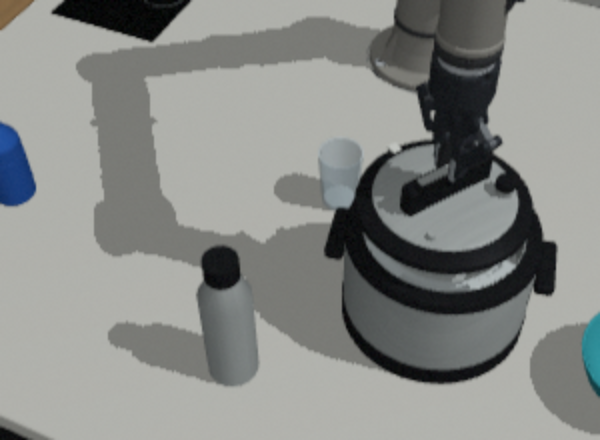

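>>> play_rows(moves=[[0, 0, 0, 0, 255], [0, 0, 0, 0, 255], [0, 0, 0, 0, 255], [0, 0, 0, 0, 255]])

```text
time: 7.82
tool_pos: [549.8, 202.1, 255.7]
tcp_rot: [0.29, 0.957, 0.0, 0.0]
force: [0.2, 0.5, -5.9]
grip_width: 0.244
gripper_force: 79.4
```

Run:
```python
from h import *
from scipy.optimize import least_squares
np.set_printoptions(precision=3,suppress=True)
s=r.state(); q=s["tcp_rot"]; print(s["tool_pos"],q,s["force"],2*np.degrees(np.arctan2(q[1],q[0]))-90, s["joints"])
zo=s["tool_pos"][2]-60.5
for n in("scene","top"):
    I,D=r.get_image(n)
    l=r.landmark_of(n,"lid_mark")[:1]
    if l: print(n,l,ray(n,l[0]["position"],zo+37))
    # white-mark centroid: bright pixels near prediction
    p,R,t=cam(n); c=s["tool_pos"][:2]; a=np.radians(2*np.degrees(np.arctan2(q[1],q[0]))-90+180)
    X=np.array([*(c+105*np.array([np.cos(a),np.sin(a)])),zo+37]); k=R@X+t; uv=np.array([k[0]/k[2]*p["fx"]+p["cx"],k[1]/k[2]*p["fy"]+p["cy"]]); print("pred mark px",uv,X)
    u,v=map(int,uv); print(I[v-5:v+6,u-6:u+7].min(2))
```

```text
[549.836 202.122 255.68 ] [0.29  0.957 0.    0.   ] [ 0.2    0.54  -5.868] 56.33953198587727 [ 0.087  0.454 -0.721  1.297  0.294  1.496  0.379]
scene [{'position': [329.6, 172.1], 'p': 0.64}] [484.645 114.644 232.18 ]
pred mark px [328.715 173.756] [491.638 114.727 232.18 ]
[[170 170 169 171 171 170 171 170 171 172 170 171 171]
 [172 171 170 170 171 171 171 171 170 171 171 170 170]
 [170 170 170 170 171 172 171 171 172 171 171 170 170]
 [170 172 170 171 177 177 183 177 172 170 170 140 140]
 [171 171 173 177 186 187 189 187 160 125 123  73  72]
 [172 170 153 178 191 190 190 190 177  96  18  23  13]
 [170 171 147 145 180 190 190 191 190 117  20  18  56]
 [171 171 133  84 137 181 189 158 141  81  58  98 108]
 [140 125  74  29  63 126 141  82  56  99 110 129 131]
 [ 70  20  12  17  19  19  55  96 111 128 131 133 135]
 [ 18  21  17  11  37  78 107 129 129 133 134 136 135]]
top [{'position': [247.2, 246.1], 'p': 0.92}] [480.991 116.947 232.18 ]
pred mark px [248.124 242.145] [491.638 114.727 232.18 ]
[[77 76 73 69 67 62 58 55 51 48 46 27 14]
 [79 78 75 71 68 65 61 57 52 51 47 40 20]
 [82 78 76 73 71 67 64 60 54 51 49 47 36]
 [82 79 78 75 73 70 66 63 59 56 51 49 45]
 [84 82 81 78 74 71 68 65 61 58 52 49 48]
 [86 83 80 79 76 74 70 66 64 60 55 52 50]
 [86 86 83 80 80 75 72 69 66 62 60 55 51]
 [89 87 84 82 80 77 75 72 68 65 61 58 53]
 [90 88 85 83 82 79 76 73 69 67 64 61 56]
 [90 89 87 84 83 79 78 76 73 70 66 63 58]
 [92 90 88 86 85 82 80 77 75 72 68 66 61]]
```

>>> play_rows(moves=[[0, 1, -7, 0, 255], [0, 0.8, -7, 0, 255], [0, 0, -4, 0, 255], [0, 0, -2, 0, 255], [0, 0, 0, 0, 255]])

```text
time: 8.43
tool_pos: [549.2, 203.4, 234.2]
tcp_rot: [0.29, 0.957, -0.001, -0.001]
force: [-0.4, -0.4, -6.1]
grip_width: 0.238
gripper_force: 79.4
```

>>> play_rows(moves=[[0, 0, -2, 0, 255], [0, 0, -2, 0, 255], [0, 0, -1, 0, 255], [0, 0, 0, 0, 255], [0, 0, 0, 0, 255]])

```text
time: 8.85
tool_pos: [549.8, 203.8, 230.6]
tcp_rot: [0.29, 0.957, 0.0, 0.0]
force: [0.2, 0.3, -5.8]
grip_width: 0.24
gripper_force: 79.3
```

>>> play_rows(moves=[[0, 0, -1.5, 0, 255], [0, 0, -1.5, 0, 255], [0, 0, -1.5, 0, 255], [0, 0, 0, 0, 255], [0, 0, 0, 0, 255]])

```text
time: 9.27
tool_pos: [549.8, 203.9, 226.9]
tcp_rot: [0.29, 0.957, 0.0, 0.0]
force: [-1.8, -0.7, -0.5]
grip_width: 0.24
gripper_force: 80.1
```

>>> play_rows(moves=[[0, 0, -1.5, 0, 255], [0, 0, -1.5, 0, 255], [0, 0, -1.5, 0, 255], [0, 0, 0, 0, 255], [0, 0, 0, 0, 255]])

```text
time: 9.68
tool_pos: [549.8, 203.9, 223.3]
tcp_rot: [0.29, 0.957, 0.0, 0.001]
force: [-3.9, -2.4, 7.4]
grip_width: 0.241
gripper_force: 81.0
```

>>> play_rows(moves=[[-0.7, -0.5, -1.5, 0, 255], [-0.3, -0.2, -1.5, 0, 255], [0, 0, -0.3, 0, 255], [0, 0, 0, 0, 255], [0, 0, 0, 0, 255]])

```text
time: 10.1
tool_pos: [549.9, 203.9, 221.5]
tcp_rot: [0.29, 0.957, 0.001, 0.002]
force: [-2.9, -1.8, 9.9]
grip_width: 0.241
gripper_force: 81.5
```

>>> play_rows(moves=[[0, 0, -1, 0, 255], [0, 0, -1, 0, 255], [0, 0, 0, 0, 255], [0, 0, 0, 0, 255]])

```text
time: 10.43
tool_pos: [549.9, 203.9, 220.1]
tcp_rot: [0.29, 0.957, 0.001, 0.002]
force: [-4.4, -2.7, 12.9]
grip_width: 0.24
gripper_force: 81.8
```

>>> play_rows(moves=[[0, 0, 0, -2, 255], [0, 0, 0, -2, 255], [0, 0, 0, -2, 255], [0, 0, 0, -2, 255], [0, 0, 0, -2, 255]])

```text
time: 10.85
tool_pos: [551.6, 205.5, 220.7]
tcp_rot: [0.371, 0.929, 0.004, 0.004]
force: [-0.8, -0.5, 12.0]
grip_width: 0.243
gripper_force: 82.6
```

```bash
cat > s.py <<'E'
from h import *
s=r.state(); q=s["tcp_rot"]; print(np.round(s["tool_pos"],1),np.round(s["force"],1),np.round(s["wrist_torque"],2),2*np.degrees(np.arctan2(q[1],q[0]))-90)
E
python3 s.py
```

```text
[551.6 205.5 220.7] [-0.8 -0.5 12. ] [-0.23  0.22  0.88] 46.43503548201954
```

>>> play_rows(moves=[[0, 0, 0, -2, 255], [0, 0, 0, -2, 255], [0, 0, 0, -2, 255], [0, 0, 0, -2, 255], [0, 0, 0, -2, 255]])

```text
time: 11.27
tool_pos: [551.6, 206.3, 220.9]
tcp_rot: [0.45, 0.893, 0.005, 0.003]
force: [-0.5, 0.2, 11.1]
grip_width: 0.243
gripper_force: 82.5
```

```bash
python3 s.py
python3 - <<'E'
from h import *
I,D=r.get_image("scene"); cv2.imwrite("pics/scene2.png",cv2.resize(I[130:300,260:440,::-1],None,fx=3,fy=3))
E
```

```text
[551.6 206.3 220.9] [-0.5  0.2 11.1] [-0.03  0.13  0.83] 36.476077785269666
```

View pics/scene2.png

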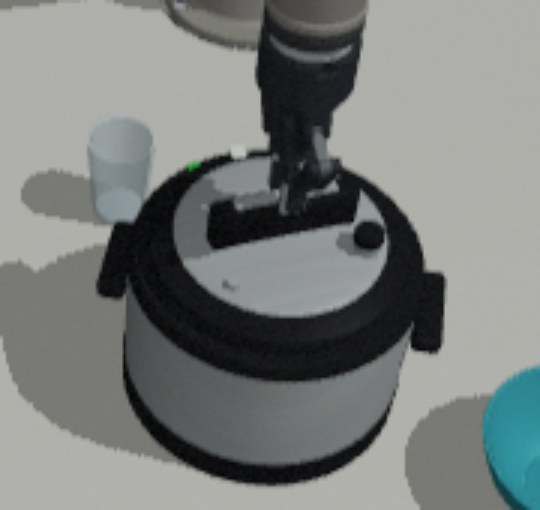

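The lid sits level in the cooker. Its white mark, at crop (238,153), has moved about halfway from the green mark at (193,166) towards the red, so it is turning. The torque is a steady 0.8 N m, so I'll continue.

>>> play_rows(moves=[[0, 0, 0, -2, 255], [0, 0, 0, -2, 255], [0, 0, 0, -2, 255], [0, 0, 0, -2, 255], [0, 0, 0, -2, 255]])

```text
time: 11.73
tool_pos: [551.8, 206.3, 220.9]
tcp_rot: [0.526, 0.85, 0.005, 0.003]
force: [-0.0, -0.4, 11.6]
grip_width: 0.242
gripper_force: 82.6
```

>>> play_rows(moves=[[0, 0, 0, -2, 255], [0, 0, 0, -2, 255], [0, 0, 0, -2, 255], [0, 0, 0, -2, 255], [0, 0, 0, -2, 255]])

```text
time: 12.15
tool_pos: [551.9, 206.3, 220.9]
tcp_rot: [0.599, 0.801, 0.005, 0.003]
force: [-0.0, 0.9, 11.4]
grip_width: 0.241
gripper_force: 82.5
```

```bash
python3 s.py
```

```text
[551.9 206.3 220.9] [-0.   0.9 11.4] [-0.03  0.11  0.83] 16.471863082904648
```

>>> play_rows(moves=[[0, 0, 0, -1, 255], [0, 0, 0, -1, 255], [0, 0, 0, -1, 255], [0, 0, 0, -1, 255], [0, 0, 0, 0, 255]])

```text
time: 12.57
tool_pos: [551.9, 206.3, 221.0]
tcp_rot: [0.626, 0.78, 0.005, 0.003]
force: [0.1, 0.3, 11.6]
grip_width: 0.237
gripper_force: 82.3
```

```bash
python3 s.py
```

```text
[551.9 206.3 221. ] [ 0.1  0.3 11.6] [-0.07  0.1   0.76] 12.518136283205038
```

>>> play_rows(moves=[[0, 0, 0, -1, 255], [0, 0, 0, -1, 255], [0, 0, 0, 0, 255]])

```text
time: 12.82
tool_pos: [551.9, 206.3, 220.9]
tcp_rot: [0.639, 0.769, 0.006, 0.003]
force: [-1.5, 0.2, 11.0]
grip_width: 0.237
gripper_force: 82.4
```

```bash
python3 s.py
```

```text
[551.9 206.3 220.9] [-1.5  0.2 11. ] [-0.04  0.09  0.78] 10.52382379068429
```

>>> play_rows(moves=[[0, 0, 0, -1, 255], [0, 0, 0, -1, 255], [0, 0, 0, 0, 255]])

```text
time: 13.07
tool_pos: [551.9, 206.2, 221.0]
tcp_rot: [0.652, 0.758, 0.005, 0.003]
force: [-0.1, -0.9, 10.4]
grip_width: 0.242
gripper_force: 82.9
```

```bash
python3 s.py
python3 - <<'E'
from h import *
I,D=r.get_image("scene"); cv2.imwrite("pics/scene3.png",cv2.resize(I[150:260,290:420,::-1],None,fx=4,fy=4))
E
```

```text
[551.9 206.2 221. ] [-0.1 -0.9 10.4] [-0.06  0.14  1.04] 8.58146200946841
```

View pics/scene3.png

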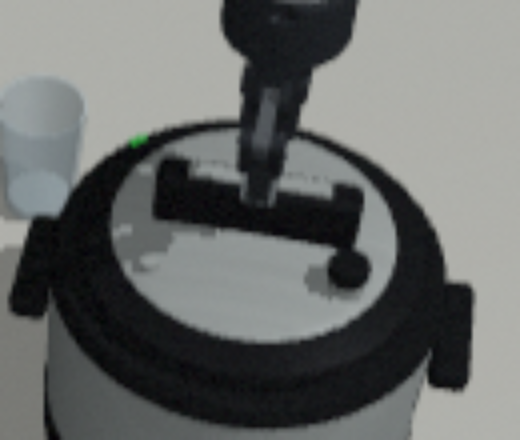

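The gripper hides both marks (about crop (270,110)). The bar is nearly in line with the grips, and the torque is starting to rise, so the stop is near.

>>> play_rows(moves=[[0, 0, 0, -1, 255], [0, 0, 0, -1, 255], [0, 0, 0, 0, 255]])

```text
time: 13.37
tool_pos: [551.1, 205.6, 220.9]
tcp_rot: [0.665, 0.747, 0.004, 0.002]
force: [-2.2, -1.5, 11.6]
grip_width: 0.244
gripper_force: 84.7
```

```bash
python3 s.py
```

```text
[551.1 205.6 220.9] [-2.2 -1.5 11.6] [-0.41  0.42  1.61] 6.699197999104015
```

The torque has doubled, so the lid is at its stop. I'll ease off, open and lift.

>>> play_rows(moves=[[0, 0, 1, 1, 255], [0, 0, 1, 0.5, 255], [0, 0, 1, 0, 255], [0, 0, 0, 0, 255]])

```text
time: 13.7
tool_pos: [550.8, 205.5, 221.8]
tcp_rot: [0.656, 0.755, 0.004, 0.001]
force: [1.0, 0.4, 7.5]
grip_width: 0.239
gripper_force: 82.3
```

>>> play_rows(moves=[[0, 0, 0, 0, 150], [0, 0, 0, 0, 60], [0, 0, 0, 0, 0], [0, 0, 0, 0, 0], [0, 0, 0, 0, 0]])

```text
time: 14.12
tool_pos: [548.6, 202.6, 218.4]
tcp_rot: [0.657, 0.753, -0.001, -0.0]
force: [0.0, 0.4, -0.0]
grip_width: 0.929
gripper_force: 0.0
```

>>> play_rows(moves=[[0, 0, 0, 0, 0], [0, 0, 8, 0, 0], [0, 0, 20, 0, 0], [0, 0, 30, 0, 0], [0, 0, 30, 0, 0]])

```text
time: 14.53
tool_pos: [548.2, 202.7, 308.0]
tcp_rot: [0.657, 0.754, -0.001, -0.0]
force: [0.8, 0.4, 1.0]
grip_width: 1.002
gripper_force: 0.0
```

>>> play_rows(moves=[[-40, 0, 0, 0, 0], [-40, 0, 0, 0, 0], [-30, 0, 0, 0, 0], [0, 0, 0, 0, 0], [0, 0, 0, 0, 0]])

```text
time: 14.95
tool_pos: [437.7, 203.6, 308.5]
tcp_rot: [0.656, 0.754, 0.001, 0.001]
force: [0.5, 0.6, 0.5]
grip_width: 0.998
gripper_force: 0.0
```

```bash
python3 s.py
python3 - <<'E'
from h import *
np.set_printoptions(precision=1,suppress=True)
C=np.array([549.8,204])
for n in("scene","top"):
    I,D=r.get_image(n)
    for k,z in(("lid_mark",159.5+37),("lock_mark",178),("lid_handle",229.5)):
        for q in r.landmark_of(n,k)[:1]:
            X=ray(n,q["position"],z); d=X[:2]-C; print(n,k,q,X,dep(n,D,q["position"]),np.degrees(np.arctan2(d[1],d[0]))%360-180)
    if n=="scene": cv2.imwrite("pics/scene4.png",cv2.resize(I[130:300,260:440,::-1],None,fx=3,fy=3))
E
```

```text
[437.7 203.6 308.5] [0.5 0.6 0.5] [-0.05 -0.09  0.06] 7.953762673743796
scene lid_mark {'position': [357.6, 176.9], 'p': 0.87} [435.1 181.2 196.5] [437.1 181.7 198.4] 11.227113607586091
scene lid_handle {'position': [352.5, 197.1], 'p': 0.58} [545.4 199.5 229.5] [560.2 202.7 245.3] 45.391418947436875
top lid_mark {'position': [224.1, 262.4], 'p': 0.77} [440.1 180.7 196.5] [391.4 129.1 712.6] 11.976591148589876
top lock_mark {'position': [224.5, 263.1], 'p': 0.91} [440.  181.4 178. ] [390.1 128.2 713.7] 11.613197222335629
top lid_handle {'position': [215.9, 220.0], 'p': 0.83} [551.  203.1 229.5] [547.4 200.7 250.4] 144.14628689893914
```

View pics/scene4.png

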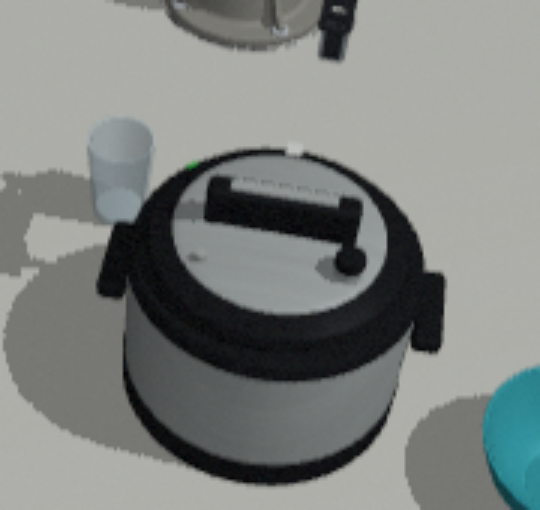

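The white mark, at crop (294,150), is 11.2° round from the cooker's -x direction in world axes, against 11.4° for the red mark. Its height of 198 mm puts the lid's origin at about 161 mm, so the lid is locked.

```bash
python3 -c "
from workcell import r
print(r.sign_off())"
```

```text
the job is handed in; nothing more can be done
None
```

The lid is on the cooker, pressed down and turned to its stop. Its white mark is within about a degree of the red mark, the gripper is clear, and the job was handed in at about 15 s. The hand-in did not return a verdict.

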